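# Find and open the socket cover of the bench power trunk

## Robot

A 6-joint arm with a two-finger parallel gripper is mounted at the origin on the work surface. World frame = base frame: x ahead of the robot, y to its left, z up, the work surface at z = 0. Lengths are in mm, angles in rad, forces in N, time in s.
With the tool pointing down it reaches from about 425 to 950 mm from the base axis. Payload 3.5 kg.
Tool frame: the origin (TCP) lies midway between the tips of the shut fingers; the grasp point (between the pads) lies 19 mm behind it; z points along the fingers, y is the line along which they close (so a half turn about z gives the same grasp; the last joint's range is limited). The gripper opens to 85 mm and grips with 20 to 120 N. Pads are 22 mm wide; open, the fingers measure 114 mm over their backs; the gripper's body (76 mm by 85 mm) begins 54 mm behind the grasp point. The pads swing forward as they close: fully open they stand 13 mm farther back than shut.
Start: joints at [-1.377, 0.286, 1.577, -0, 1.279, -0.15], TCP at [227.543, -635.476, 193.625] pointing down, gripper open.
Joint ranges: [-2.77, 2.77], [-0.9, 2.22], [0.21, 2.48], [-1.53, 4.67], [0.24, 2.81], [-2.84, 2.84]. Speed limits (rad/s): [2.79, 2.79, 3.14, 3.14, 3.14, 3.14].

## Interface

Orientations are given as [roll, pitch, yaw] about the fixed x, y, z axes, in that order (R = Rz(yaw) Ry(pitch) Rx(roll)).
In Python, from plant import robot gives the robot as it stands. The module is installed in compiled form; this text tells all that it offers. Calls block until the motion is done:
- robot.reach(position, orientation): joint-space move of the TCP to a pose.
- robot.servo_line(position, vel=150, attitude=None, f_stop=None): straight line of the TCP; attitude=None keeps the orientation; vel is the mean speed in mm/s. With f_stop (N) it stops when the force on the tool has changed by that much, and returns True; else False.
- robot.move_joints(angles): joint-space move.
- robot.move_gripper(opening): finger opening in mm; the grip force is fixed at half the most; returns when the fingers have stopped.
- robot.wait(seconds).
- robot.solve_ik(position, orientation): joint angles nearest the present ones, or None.
- robot.sense(): the state.
- robot.grab_frame(name): name is "side" or "top" or "wrist"; returns (picture, depth): 420x560x3 uint8, red, green, blue; 420x560 float32, mm along the optical axis (not along the pixel's ray), 0 where there is no reading.
- robot.camera_model(name): a dict with "mtx" (3x3 intrinsics, pixels), "k1" (the pictures are not rectified: a ray, as slopes to the right and down, at radius r is drawn at 1 + k1 r^2 times it, then the intrinsics apply), "position" and "attitude" of the camera in the world; the wrist camera has in their place "hand_eye" (4x4, takes a point from camera to tool coordinates, whose origin is the TCP and whose axes are the flange's). Camera axes: x right, y down, z forward; pixel columns grow to the right and rows downward; lengths in mm; the calibration is good to about 2 mm. A picture is of the moment at which its call begins: read the wrist's pose just before it. camera_model takes no time and is no camera call.
A pose or a line that the arm cannot do raises robot.IKError and nothing moves.
- robot.sign_off(): hands the job in; it is judged then, once.
The state is a dict: "t": time; "joints": joint angles; "joint_vel": joint speeds; "joint_efforts": joint torques, N m; "tcp_pos": TCP position; "orientation": TCP orientation; "ft_force": force on the tool from outside, world axes, zero at the start; "wrist_torque": the same for the moment, N m; "gripper_width": finger opening in mm; "grip_force": force on a finger pad.
Only numpy, scipy, OpenCV 4.12 (cv2) and the standard library are available. Lean on these libraries where they do the work, as an engineer would, in place of code of your own. Each camera call takes 0.05 s, during which the arm holds its last target. There are 200 camera calls.

## Task

The hat iron needs a socket: of the four identical covers on the bench's power trunk only the one over the sockets tilts. With your fingertips press gently on the ribbed far ends of the covers until you find the one that rocks, press that end down, then push the raised near edge up and over until the cover stands upright, and leave it open. Nothing needs grasping; do not force the fast covers, and leave the tape dispenser, pin tin and ribbon reel where they are.

Things in the scene. Friction and masses are not known exactly. Their poses are not given: they have to be found in the camera images.
- trunk: Low aluminium power trunk screwed to the bench, 150 mm deep (x), 670 long (y), 80 high, hollow (70 deep) under its covers. Origin: centre of its underside, on the bench; x to its far side, y to the robot's left, z up. Flush in its top, four identical grey covers, 120 (x) x 115 (y) x 6 mm, 2 mm gap all round, centred on x = 0, y = +187.5 (cover 1), +62.5, -62.5, -187.5 mm (cover 4).
- cover1 (a joint): Tilt of cover 1, robot's leftmost. 0 = flush, shut; grows as the ribbed far end sinks and the near edge rises; 1.57 upright; 1.66 open stop. Pivot along the trunk's y at its x = +15 mm, 77 mm above the bench, 45 mm from the cover's far edge, 75 from its near edge.
- cover1_press (a point): Middle of the ribbed thumb pad of cover 1 (four thin black ribs along y), on its top face, 30 mm beyond the pivot, 15 mm short of its far edge, 17 mm short of the edge of the hole. Moves with the cover; the near edge rises 2.5 times as far as this point sinks; fingertips have room to press it 25 mm down.
- cover1_lip (a point): Middle of the near edge of cover 1 (robot's side), half-way through its 6 mm thickness, 75 mm from the pivot. Moves with the cover on a 75 mm arc, up and over towards the trunk's +x; 152 mm above the bench when upright. While the cover is less than half open a level push on this edge jams by friction: push up along its arc.
- cover2 (a joint): Tilt of cover 2, measured and built as cover 1. Only one of the four, any of them, tilts: about 2 to 5 N on its ribbed pad moves it, it has no spring and stays where it is left. The other three are held fast from beneath and give less than 0.04 rad.
- cover2_press (a point): Middle of the ribbed thumb pad of cover 2 (four thin black ribs along y), on its top face, 30 mm beyond the pivot, 15 mm short of its far edge, 17 mm short of the edge of the hole. Moves with the cover; the near edge rises 2.5 times as far as this point sinks; fingertips have room to press it 25 mm down.
- cover2_lip (a point): Middle of the near edge of cover 2 (robot's side), half-way through its 6 mm thickness, 75 mm from the pivot. Moves with the cover on a 75 mm arc, up and over towards the trunk's +x; 152 mm above the bench when upright. While the cover is less than half open a level push on this edge jams by friction: push up along its arc.
- cover3 (a joint): Tilt of cover 3, as covers 1 and 2.
- cover3_press (a point): Middle of the ribbed thumb pad of cover 3 (four thin black ribs along y), on its top face, 30 mm beyond the pivot, 15 mm short of its far edge, 17 mm short of the edge of the hole. Moves with the cover; the near edge rises 2.5 times as far as this point sinks; fingertips have room to press it 25 mm down.
- cover3_lip (a point): Middle of the near edge of cover 3 (robot's side), half-way through its 6 mm thickness, 75 mm from the pivot. Moves with the cover on a 75 mm arc, up and over towards the trunk's +x; 152 mm above the bench when upright. While the cover is less than half open a level push on this edge jams by friction: push up along its arc.
- cover4 (a joint): Tilt of cover 4 (robot's rightmost), as covers 1 and 2.
- cover4_press (a point): Middle of the ribbed thumb pad of cover 4 (four thin black ribs along y), on its top face, 30 mm beyond the pivot, 15 mm short of its far edge, 17 mm short of the edge of the hole. Moves with the cover; the near edge rises 2.5 times as far as this point sinks; fingertips have room to press it 25 mm down.
- cover4_lip (a point): Middle of the near edge of cover 4 (robot's side), half-way through its 6 mm thickness, 75 mm from the pivot. Moves with the cover on a 75 mm arc, up and over towards the trunk's +x; 152 mm above the bench when upright. While the cover is less than half open a level push on this edge jams by friction: push up along its arc.
- tape_center (a point): Pink tape dispenser, 95 x 34 x 61 mm high, loose on the bench in front of the trunk; point in its middle, 22 mm above its underside. Leave alone.
- pintin_center (a point): Round brass pin tin, 71 mm across, 25 mm high, loose on the bench in front of the trunk; point at its centre, half-way up. Leave alone.
- reel_center (a point): Small red ribbon reel with card flanges, 48 mm across, 26 mm high, standing loose on the trunk's left end, beside cover 1; point at its centre, half-way up. Leave alone.

How it is judged (in metres and radians):
On the way, in this order (a step that is already met when the one before it is completed fails the run):
1. the loose cover has been found and rocked: its ribbed end is pressed down (value of joint any of cover1, cover2, cover3, cover4 above 0.12 rad), for 0.1 s.
2. that cover has been pushed over until it stands upright (((value of joint cover1 above 1.4 rad and value of joint each of cover2, cover3, cover4 below 0.1 rad) or (value of joint cover2 above 1.4 rad and value of joint each of cover1, cover3, cover4 below 0.1 rad) or (value of joint cover3 above 1.4 rad and value of joint each of cover1, cover2, cover4 below 0.1 rad) or (value of joint cover4 above 1.4 rad and value of joint each of cover1, cover2, cover3 below 0.1 rad))), for 0.2 s.
At the end, for the whole second after the job is handed in: The one free cover stands open and still, tilted more than 1.4 rad (80 degrees); the other three are shut (less than 0.1 rad); tape dispenser, pin tin and reel are within 20 mm of where they stood (((value of joint cover1 above 1.4 rad and value of joint each of cover2, cover3, cover4 below 0.1 rad) or (value of joint cover2 above 1.4 rad and value of joint each of cover1, cover3, cover4 below 0.1 rad) or (value of joint cover3 above 1.4 rad and value of joint each of cover1, cover2, cover4 below 0.1 rad) or (value of joint cover4 above 1.4 rad and value of joint each of cover1, cover2, cover3 below 0.1 rad)) and velocity of joint each of cover1, cover2, cover3, cover4 below 0.05 rad/s and distance of each of tape_center, pintin_center, reel_center from where it was at the start of the episode below 0.02 m); the robot touches nothing.
It fails at once if the trunk or a cover is pushed with more than 90 N (contact force between any of the fingers, the arm and trunk above 90 N).
It fails at once if the tape dispenser, pin tin or reel is shifted or lifted by more than 20 mm (distance of any of tape_center, pintin_center, reel_center from where it was at the start of the episode above 0.02 m).
It also fails if it takes over 54 s, if anything falls off the work surface, if the arm or the gripper's body presses on something with over 40 N, if the wrist force passes 120 N, or if a joint passes its speed limit or range.

## Working session

There is one attempt and no reset: what is moved stays moved. The work goes in short steps, each a Python script; the robot and the scene stay as the last script left them, time stands still between calls to the robot, and variables do not carry over. Pictures are saved under pics/ and viewed, at most 10 in all, crops included, and the job is handed in when it is done.

```bash
mkdir -p pics; python3 - <<'E'
from plant import robot
import cv2,numpy as np
for n in("top","side"):
    p,d=robot.grab_frame(n); cv2.imwrite(f"pics/{n}0.png",p[:,:,::-1]); np.save(f"pics/{n}0.npy",d); m=robot.camera_model(n); print(n,m)
s=robot.sense();print(s['t'],s['orientation'],s['tcp_pos'])
E
```

```text
top {'mtx': array([[520.29606312,   0.        , 278.26165102],
       [  0.        , 520.29606312, 205.63381134],
       [  0.        ,   0.        ,   1.        ]]), 'k1': 0.022195619917642986, 'position': array([ 415.51361268,   57.62940766, 1246.41149147]), 'attitude': array([-3.05445557, -0.01046017, -1.58662378])}
side {'mtx': array([[418.35824344,   0.        , 271.95359845],
       [  0.        , 418.35824344, 210.84546338],
       [  0.        ,   0.        ,   1.        ]]), 'k1': -0.04518885385631999, 'position': array([ 414.68682374, -486.88587674,  758.98833137]), 'attitude': array([-2.46114381, -0.01156016, -0.17001299])}
0.1 [-3.13948693e+00 -3.23307447e-04  3.43784285e-01] [ 227.41347626 -634.82373892  192.35746707]
```

View pics/top0.png

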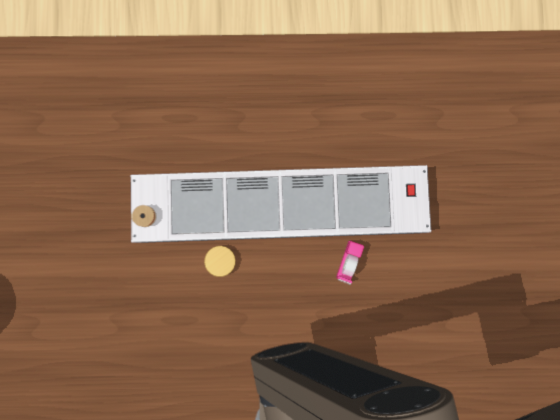

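View pics/side0.png

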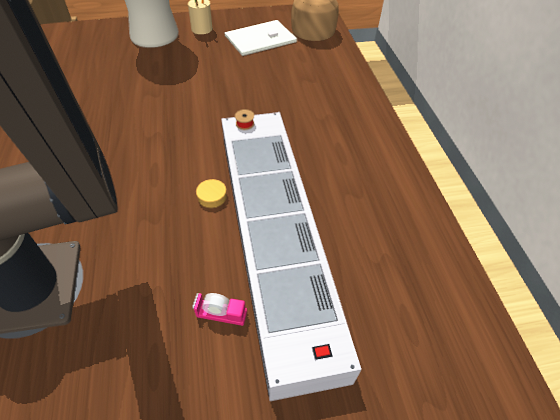

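The top view shows covers 1–4 at columns 197, 252, 308 and 362 (row ~205), with their ribs at row ~183. The tin is at (220,261), the tape at (351,262) and the reel at (143,216). The side view agrees. Next I'll measure the covers in both views.

```bash
cat > h.py <<'E'
import numpy as np,cv2
from scipy.spatial.transform import Rotation as Ro
def ray_plane(m,uv,z):
    uv=np.atleast_2d(uv).astype(float);K=m['mtx']
    q=np.c_[(uv[:,0]-K[0,2])/K[0,0],(uv[:,1]-K[1,2])/K[1,1]]; s=q.copy()
    for _ in range(10): s=q/(1+m['k1']*(s**2).sum(1,keepdims=True))
    R=Ro.from_euler('xyz',m['attitude']).as_matrix()
    d=np.c_[s,np.ones(len(s))]@R.T; P=np.array(m['position'])
    return P+d*((z-P[2])/d[:,2])[:,None]
E
python3 - <<'E'
from h import *
from plant import robot
for n in("top","side"):
    im=cv2.imread(f"pics/{n}0.png");m=robot.camera_model(n);dep=np.load(f"pics/{n}0.npy")
    hsv=cv2.cvtColor(im,cv2.COLOR_BGR2HSV)
    g=((hsv[...,1]<45)&(hsv[...,2]>130)&(hsv[...,2]<205)).astype(np.uint8)*255
    if n=="top": g[:150]=0;g[260:]=0
    else: g[:130]=0;g[:,:225]=0;g[:,345:]=0;
    g=cv2.morphologyEx(g,cv2.MORPH_OPEN,np.ones((3,3)))
    cs=[c for c in cv2.findContours(g,cv2.RETR_EXTERNAL,cv2.CHAIN_APPROX_NONE)[0] if cv2.contourArea(c)>600]
    for c in cs:
        w=ray_plane(m,c[:,0],80)[:,:2]; r=cv2.minAreaRect(w.astype(np.float32))
        print(n,"cover",np.round(r[0],1),np.round(r[1],1),round(r[2],2), cv2.contourArea(c))
    for nm,mk,z in(("tin",(hsv[...,0]>18)&(hsv[...,0]<32)&(hsv[...,1]>120)&(hsv[...,2]>170),25),("tape",(hsv[...,0]>155)&(hsv[...,0]<173)&(hsv[...,1]>120),30)):
        mk=mk.astype(np.uint8); mk[:150]=0
        c=max(cv2.findContours(mk,cv2.RETR_EXTERNAL,cv2.CHAIN_APPROX_NONE)[0],key=cv2.contourArea)
        r=cv2.minAreaRect(ray_plane(m,c[:,0],z)[:,:2].astype(np.float32)); print(n,nm,np.round(r[0],1),np.round(r[1],1),round(r[2],1))
E
```

```text
top cover [519.8 226.6] [124.4 119.4] 0.94 2448.5
top cover [522.2 101.8] [124.5 119.3] 0.71 2436.5
top cover [525.  -23.3] [123.9 118.8] 1.04 2401.0
top cover [ 526.7 -148.5] [125.  119.4] 1.07 2421.5
top tin [359.9 182.4] [2.3 0. ] -91.0
top tape [ 389.2 -121.1] [38.4 93.1] 69.4
side cover [ 510.3 -304.9] [125.4  20.1] 1.09 933.5
side cover [ 523.9 -147.6] [122.9 118. ] 1.09 3300.5
side cover [521.6 -22.4] [123.  117.6] 1.04 2469.5
side cover [519.4 102.5] [123.2 116.8] 1.03 1886.5
side cover [516.7 227.1] [122.2 116. ] 0.73 1441.5
side tin [391.6 181.6] [68.8 69.5] 29.5
side tape [ 386.5 -124.7] [50.1 99.2] 69.9
```

Covers measure 120 x 115 mm at a 125 mm pitch in both views, agreeing within about 3 mm. That puts the trunk centre at about (522, 39.3) with a yaw of about 0.018. Next step is to press each pad gently.

```bash
cat >> h.py <<'E'
C=np.array([522.,39.3]);YAW=0.018
YC=[187.5,62.5,-62.5,-187.5]
def T(x,y,z): # trunk -> world
    c,s=np.cos(YAW),np.sin(YAW); return [C[0]+c*x-s*y,C[1]+s*x+c*y,z]
DOWN=[np.pi,0,YAW]
def arc(th,y,r=60,off=14): # tool lying along the cover's underside at tilt th
    u=np.array([-np.cos(th),np.sin(th)]);n=np.array([np.sin(th),np.cos(th)])
    p=np.array([15,77])+r*u-off*n
    return T(p[0],y,p[1]),[np.pi,-(np.pi/2-th),YAW]
E
python3 - <<'E'
from h import *
from plant import robot
for y in YC: print([robot.solve_ik(*arc(t,y,r)) is not None for t,r in((.6,60),(.6,130),(.65,60),(.9,60),(1.2,60),(1.6,60))])
robot.move_gripper(0)
robot.reach(T(45,YC[3],150),DOWN)
for i in (3,2,1,0):
    robot.servo_line(T(45,YC[i],100),vel=120)
    robot.wait(.2); f0=robot.sense()['ft_force']
    hit=robot.servo_line(T(45,YC[i],73),vel=20,f_stop=9)
    s=robot.sense(); print(i+1,hit,np.round(s['tcp_pos'],1),np.round(s['ft_force']-f0,1),round(s['t'],1))
    if not hit: break
    robot.servo_line(T(45,YC[i],100),vel=120)
E
```

```text
[False, False, False, True, True, True]
[False, False, False, False, True, True]
[False, False, False, False, True, True]
[False, False, False, True, True, True]
4 False [ 570.5 -147.4   73.2] [ 0.3  0.5 -0.4] 5.3
```

Cover 4 gave way to 73 mm without resisting. I'll press it further, back off and look.

```bash
python3 - <<'E'
from h import *
from plant import robot
y=YC[3]
for z in (66,57,56):
    hit=robot.servo_line(T(45,y,z),vel=25,f_stop=15); s=robot.sense(); print(z,hit,np.round(s['tcp_pos'],1),np.round(s['ft_force'],1),round(s['t'],1))
    if hit: break
p,d=robot.grab_frame("side"); cv2.imwrite("pics/s1.png",cv2.resize(p[200:420,180:400,::-1],None,fx=2.5,fy=2.5))
for pt in (0.6,.8,1.0,1.2,1.4,1.57):   # IK limits of hand pitch at this place
    print(pt,[robot.solve_ik(T(15-x,y,z),[np.pi,-(np.pi/2-pt),YAW]) is not None for x,z in((60,95),(60,110),(55,130),(100,140),(30,150))])
E
```

```text
66 False [ 570.1 -147.3   65.6] [-0.1 -0.2  0.5] 5.7
57 False [ 570.2 -147.3   56.7] [ 0.2 -0.4  0.2] 6.2
56 False [ 570.4 -147.4   56. ] [-0.  -0.4 -0.4] 6.5
0.6 [False, False, False, False, False]
0.8 [False, False, False, False, True]
1.0 [True, True, True, True, True]
1.2 [True, True, True, True, True]
1.4 [True, True, True, True, True]
1.57 [True, True, True, True, True]
```

View pics/s1.png

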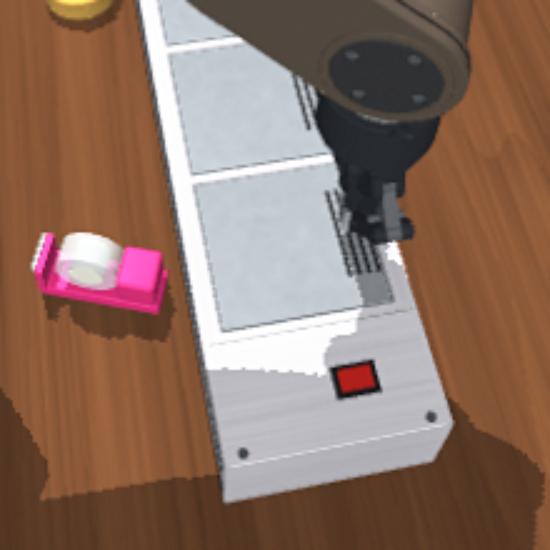

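The picture doesn't match. Cover 4 lies flush with its ribs intact around crop (355,240), yet the TCP reads 56 mm. I'll check gripper width, depth and the geometry before going on.

```bash
python3 - <<'E'
from h import *
from plant import robot
s=robot.sense();print(s['gripper_width'],s['tcp_pos'],s['orientation'],s['ft_force'],s['joints'])
m=robot.camera_model("side")
def proj(P):
    R=Ro.from_euler('xyz',m['attitude']).as_matrix();q=(np.array(P)-m['position'])@R;a=q[:2]/q[2];a=a*(1+m['k1']*(a@a));return m['mtx'][[0,1],[0,1]]*a+m['mtx'][:2,2],q[2]
for nm,P in(("tcp",s['tcp_pos']),("pad@80",T(45,YC[3],80)),("tcp+73up",np.array(s['tcp_pos'])+[0,0,73])):
    uv,z=proj(P);print(nm,uv,z)
p,d=robot.grab_frame("side")
print("depth grid",[(c,r,round(float(d[r,c]))) for c,r in((275,300),(300,300),(320,300),(338,290),(330,300),(345,290),(300,345))])
R=Ro.from_euler('xyz',m['attitude']).as_matrix()
for c,r in((270,320),(275,300),(300,300),(320,302),(338,290),(343,291),(320,341)):
    g=ray_plane(m,[[c,r]],0)[0]-m['position']; g/= (g@R)[2]; print((c,r),np.round(m['position']+g*d[r,c],0))
p,d=robot.grab_frame("wrist");w,_=robot.grab_frame("top")
cv2.imwrite("pics/w1.png",np.vstack([p,w])[:,:,::-1][:,:,:] if 0 else np.hstack([cv2.resize(p,(400,300)),cv2.resize(w,(400,300))])[:,:,::-1])
E
```

```text
-0.10364024926311342 [ 570.43377774 -147.38857625   56.09312281] [ 3.14153242e+00 -1.58283798e-04  1.79826314e-02] [ 0.33929703  0.12697056 -0.71849882] [-4.24963567e-01  2.50094575e-01  1.89100379e+00  1.59451844e-05
  1.00032546e+00  1.12784152e+00]
tcp [319.34142691 298.32765746] 774.2718060509916
pad@80 [320.6314336  292.18451839] 755.7007027837706
tcp+73up [323.61495268 278.58454139] 717.5333975984305
depth grid [(275, 300, 743), (300, 300, 745), (320, 300, 747), (338, 290, 642), (330, 300, 747), (345, 290, 850), (300, 345, 692)]
(270, 320) [ 471. -185.   79.]
(275, 300) [ 486. -150.   82.]
(300, 300) [ 530. -156.   80.]
(320, 302) [ 565. -166.   80.]
(338, 290) [ 574. -200.  185.]
(343, 291) [ 580. -204.  187.]
(320, 341) [ 548. -236.   79.]
```

View pics/w1.png

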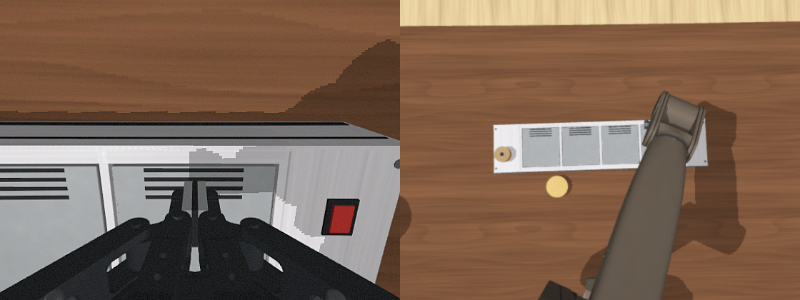

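The wrist view shows the shut fingertips over cover 4's ribs at about (195,185), and the cover looks flat. I'll compare the wrist depth with the reported TCP.

```bash
cat >> h.py <<'E'
def wristpts(robot,px,d,s,m):
    K=m['mtx'];out=[]
    RT=Ro.from_euler('xyz',s['orientation']).as_matrix()
    for c,r in px:
        q=np.array([(c-K[0,2])/K[0,0],(r-K[1,2])/K[1,1]]);a=q.copy()
        for _ in range(10): a=q/(1+m['k1']*(a@a))
        z=float(d[r,c]);pc=np.array([a[0]*z,a[1]*z,z,1]);pt=m['hand_eye']@pc
        out.append(((c,r),np.round(pt[:3]).tolist(),np.round(RT@pt[:3]+s['tcp_pos']).tolist()))
    return out
E
python3 - <<'E'
from h import *
from plant import robot
s=robot.sense();p,d=robot.grab_frame("wrist");m=robot.camera_model("wrist")
np.set_printoptions(suppress=True,precision=2);print(m['hand_eye'])
for o in wristpts(robot,((180,240),(210,250),(265,260),(283,260),(273,300),(320,250),(360,310),(60,270),(440,250),(480,300),(100,40)),d,s,m):print(o)
he=np.linalg.inv(m['hand_eye']);q=he[:3,3];print("tcp px",m['mtx']@(q/q[2]),q[2])
cv2.imwrite("pics/w2.png",cv2.resize(p[180:420,150:430,::-1],None,fx=2.4,fy=2.4))
E
```

```text
[[   0.     -0.95   -0.3    78.  ]
 [   1.      0.     -0.      1.17]
 [   0.     -0.3     0.95 -179.55]
 [   0.      0.      0.      1.  ]]
((180, 240), [10.0, -45.0, -22.0], [580.0, -102.0, 79.0])
((210, 250), [5.0, -30.0, -24.0], [575.0, -117.0, 80.0])
((265, 260), [12.0, -2.0, -48.0], [582.0, -145.0, 104.0])
((283, 260), [11.0, 6.0, -48.0], [582.0, -153.0, 104.0])
((273, 300), [9.0, 1.0, -74.0], [580.0, -149.0, 130.0])
((320, 250), [5.0, 25.0, -23.0], [576.0, -173.0, 79.0])
((360, 310), [14.0, 29.0, -87.0], [585.0, -176.0, 143.0])
((60, 270), [-6.0, -107.0, -24.0], [563.0, -41.0, 80.0])
((440, 250), [5.0, 86.0, -23.0], [577.0, -233.0, 79.0])
((480, 300), [-21.0, 108.0, -27.0], [551.0, -255.0, 84.0])
((100, 40), [112.0, -107.0, 56.0], [680.0, -39.0, 0.0])
tcp px [270.41 240.33   1.  ] 194.72965262529297
```

View pics/w2.png

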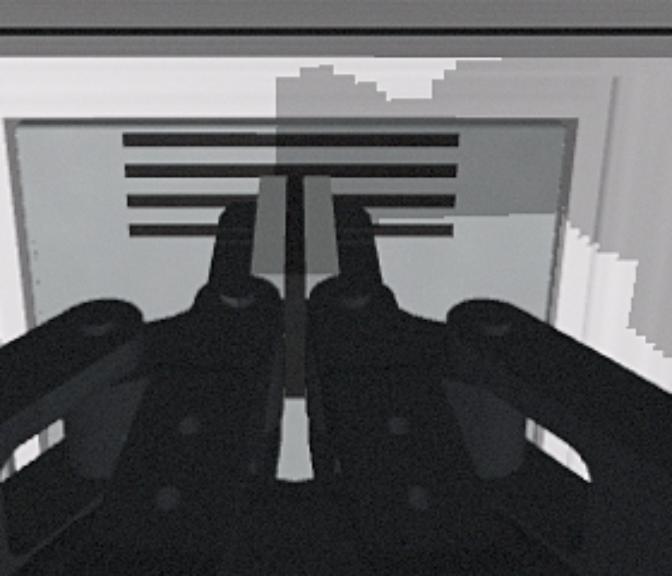

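Depth puts the cover flat at z=80 and the flange pose agrees with it. The visible fingertips at about (273,253) fall short of the predicted TCP pixel (270,240). I'll measure where the fingers end.

```bash
python3 - <<'E'
from h import *
from plant import robot
s=robot.sense();p,d=robot.grab_frame("wrist");m=robot.camera_model("wrist")
for c in (262,282): 
    for o in wristpts(robot,[(c,r) for r in range(242,272,3)],d,s,m):print(o)
robot.servo_line(T(45,YC[3],110),vel=100)
s=robot.sense();p,d=robot.grab_frame("wrist");print(s['tcp_pos'],s['ft_force'],s['t'])
for c in (262,): 
    for o in wristpts(robot,[(c,r) for r in range(236,272,3)],d,s,m):print(o)
cv2.imwrite("pics/w3.png",p[:,:,::-1])
E
```

```text
((262, 242), [9.0, -4.0, -22.0], [579.0, -143.0, 78.0])
((262, 245), [7.0, -4.0, -23.0], [578.0, -143.0, 79.0])
((262, 248), [6.0, -4.0, -23.0], [576.0, -143.0, 79.0])
((262, 251), [5.0, -4.0, -24.0], [575.0, -143.0, 80.0])
((262, 254), [11.0, -4.0, -42.0], [582.0, -144.0, 98.0])
((262, 257), [12.0, -3.0, -46.0], [582.0, -144.0, 102.0])
((262, 260), [11.0, -3.0, -47.0], [582.0, -144.0, 103.0])
((262, 263), [12.0, -3.0, -51.0], [582.0, -144.0, 107.0])
((262, 266), [12.0, -3.0, -54.0], [582.0, -144.0, 110.0])
((262, 269), [12.0, -3.0, -57.0], [582.0, -144.0, 113.0])
((282, 242), [9.0, 6.0, -24.0], [580.0, -153.0, 80.0])
((282, 245), [8.0, 6.0, -23.0], [578.0, -153.0, 79.0])
((282, 248), [6.0, 6.0, -23.0], [576.0, -153.0, 79.0])
((282, 251), [4.0, 6.0, -23.0], [575.0, -153.0, 79.0])
((282, 254), [11.0, 5.0, -42.0], [582.0, -153.0, 98.0])
((282, 257), [12.0, 5.0, -46.0], [582.0, -153.0, 102.0])
((282, 260), [12.0, 5.0, -48.0], [582.0, -152.0, 104.0])
((282, 263), [11.0, 5.0, -50.0], [582.0, -152.0, 106.0])
((282, 266), [12.0, 5.0, -53.0], [582.0, -152.0, 109.0])
((282, 269), [12.0, 5.0, -56.0], [582.0, -152.0, 113.0])
[ 570.05134007 -147.24540129  109.73710235] [-1.14260487  0.31636009 -0.12216295] 7.4583
((262, 236), [-10.0, -6.0, 30.0], [560.0, -142.0, 79.0])
((262, 239), [-12.0, -6.0, 30.0], [558.0, -142.0, 79.0])
((262, 242), [-14.0, -6.0, 30.0], [556.0, -142.0, 80.0])
((262, 245), [-17.0, -6.0, 32.0], [553.0, -142.0, 78.0])
((262, 248), [-19.0, -6.0, 31.0], [551.0, -142.0, 79.0])
((262, 251), [-21.0, -6.0, 30.0], [549.0, -142.0, 80.0])
((262, 254), [12.0, -4.0, -42.0], [582.0, -144.0, 152.0])
((262, 257), [12.0, -3.0, -45.0], [582.0, -144.0, 155.0])
((262, 260), [11.0, -3.0, -48.0], [581.0, -144.0, 157.0])
((262, 263), [12.0, -3.0, -50.0], [582.0, -144.0, 160.0])
((262, 266), [12.0, -3.0, -54.0], [582.0, -144.0, 163.0])
((262, 269), [11.0, -3.0, -56.0], [581.0, -144.0, 165.0])
```

View pics/w3.png

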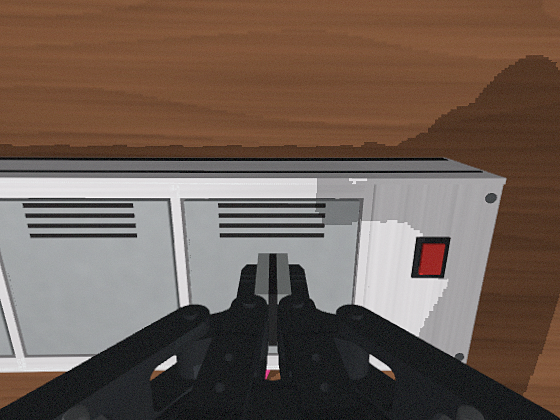

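The wrist depth shows the real fingertips ending about 41 mm short of the reported TCP. With the TCP at 56 the tips were at 98, the flat cover was at 80, and the force was zero, so nothing had been pressed. I'll apply a 41 mm tool offset and test the pads again, using the contact height to check it.

```bash
cat >> h.py <<'E'
L=41. # true fingertips lie this far behind the reported TCP (wrist depth)
def tipd(p,th): # tip target in trunk coords (x,y,z), hand along cover direction th -> TCP pose
    return T(p[0]+L*np.cos(th),p[1],p[2]-L*np.sin(th)),[np.pi,-(np.pi/2-th),YAW]
E
python3 - <<'E'
from h import *
from plant import robot
for pt in (0.5,.7,.8,.9,1.,1.2,1.57):
    print(pt,[[robot.solve_ik(*tipd((15-x,y,z),pt)) is not None for x,z in((60,95),(55,125),(100,140),(10,150))] for y in YC[2:]])
for i in (3,2,1,0):
    robot.servo_line(T(45,YC[i],95-L),vel=100)
    robot.wait(.2); f0=robot.sense()['ft_force']
    for z in range(86,69,-2):
        hit=robot.servo_line(T(45,YC[i],z-L),vel=20,f_stop=10)
        s=robot.sense(); print(i+1,z,hit,round(s['tcp_pos'][2]+L,1),np.round(s['ft_force']-f0,1),round(s['t'],1))
        if hit: break
    if not hit: break
    robot.servo_line(T(45,YC[i],95-L),vel=100)
E
```

```text
0.5 [[False, False, False, False], [False, False, False, True]]
0.7 [[False, False, False, False], [False, False, False, True]]
0.8 [[False, False, False, True], [False, True, False, True]]
0.9 [[False, False, False, True], [True, True, False, True]]
1.0 [[True, True, False, True], [True, True, True, True]]
1.2 [[True, True, True, True], [True, True, True, True]]
1.57 [[True, True, True, True], [True, True, True, True]]
4 86 False 85.8 [-0.3 -0.5  0.2] 9.0
4 84 False 83.9 [-0.5 -0.3  0. ] 9.3
4 82 False 83.1 [-2.1  0.3  4.5] 9.5
4 80 False 83.0 [-5.2  0.7 14.4] 9.8
4 78 False 82.9 [-9.   3.2 22.9] 10.0
4 76 False 82.9 [-14.6   4.2  32.4] 10.3
4 74 False 82.8 [-18.3   6.1  40.6] 10.5
4 72 False 82.8 [-23.    7.7  48.3] 10.8
4 70 False 82.7 [-26.9   8.1  58.3] 11.0
```

Cover 4 is fast: it held at contact while the force rose to 58 N, because f_stop re-zeroes on each short move. I'll use single moves from here. Contact height gives L ≈ 38.

```bash
sed -i 's/^L=41\./L=38./' h.py; python3 - <<'E'
from h import *
from plant import robot
robot.servo_line(T(45,YC[3],95-L),vel=60)
for i in (2,1,0):
    robot.servo_line(T(45,YC[i],95-L),vel=120)
    robot.wait(.2); f0=robot.sense()['ft_force']
    hit=robot.servo_line(T(45,YC[i],72-L),vel=20,f_stop=9)
    s=robot.sense(); print(i+1,hit,round(s['tcp_pos'][2]+L,1),np.round(s['ft_force']-f0,1),round(s['t'],1))
    if not hit: break
    robot.servo_line(T(45,YC[i],95-L),vel=100)
E
```

```text
3 True 80.1 [-0.2  1.4  4. ] 13.8
2 True 80.1 [0.3 0.6 4.2] 16.3
1 False 72.1 [-1.6 -0.5  3.1] 19.3
```

Cover 1 is the loose one: it moved from 80 to 72 at 3 N, while 2, 3 and 4 stopped at 80. I'll press it deep, back off and look.

```bash
python3 - <<'E'
from h import *
from plant import robot
y=YC[0]
hit=robot.servo_line(T(45,y,56-L),vel=30,f_stop=25); s=robot.sense(); print(hit,s['tcp_pos'],np.round(s['ft_force'],1),s['t'])
robot.servo_line(T(45,y,110-L),vel=100)
robot.servo_line(T(45,y,190-L),vel=150)
for pt in (0.5,.7,.8,.9,1.,1.2,1.57):
    print(pt,[robot.solve_ik(*tipd((15-x,y,z),pt)) is not None for x,z in((60,95),(55,125),(100,140),(10,150),(75,100),(60,110))])
p,d=robot.grab_frame("side"); np.save("pics/s2.npy",d);cv2.imwrite("pics/s2.png",cv2.resize(p[80:240,180:340,::-1],None,fx=3.5,fy=3.5))
m=robot.camera_model("side");R=Ro.from_euler('xyz',m['attitude']).as_matrix()
v,u=np.mgrid[80:240:1,200:340:1];g=ray_plane(m,np.c_[u.ravel(),v.ravel()],0)-m['position'];g/=(g@R)[:,2:]
P=m['position']+g*d[v.ravel(),u.ravel()][:,None]
q=P[:,:2]-C;c,sn=np.cos(YAW),np.sin(YAW);tx=q[:,0]*c+q[:,1]*sn;ty=-q[:,0]*sn+q[:,1]*c
k=(abs(ty-y)<45)&(P[:,2]>84)&(P[:,2]<150)&(abs(tx)<70)
a=np.polyfit(tx[k],P[k,2],1);print("theta",np.arctan(-a[0]),k.sum(),"top z",P[k,2].max(),"x",tx[k].min(),robot.sense()['t'])
E
```

```text
False [563.61109229 227.54858217  17.37780165] [ 0.5  0.3 -0.2] 19.9417
0.5 [False, False, False, True, False, False]
0.7 [True, False, False, False, False, True]
0.8 [False, True, True, True, False, False]
0.9 [True, True, True, True, True, True]
1.0 [True, True, True, True, True, True]
1.2 [True, True, True, True, True, True]
1.57 [True, True, True, True, True, True]
theta 0.8242954245203343 471 top z 137.64998842915907 x -68.75893854352537 21.3667
```

View pics/s2.png

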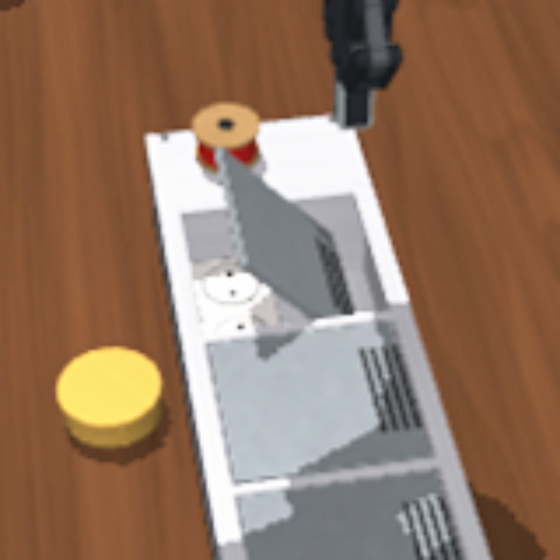

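The picture shows cover 1 tilted with its lip raised at about crop (225,155). The sockets are visible at about (230,290), and the reel and tin haven't moved. Tilt is about 0.85–0.93 rad. I'll slide the fingers in under the lip, parallel to the cover, and push along its arc.

```bash
cat >> h.py <<'E'
def under(th,y,r=56,off=14):
    u=np.array([-np.cos(th),np.sin(th)]);n=np.array([np.sin(th),np.cos(th)])
    p=np.array([15,77])+r*u-off*n
    return tipd((p[0],y,p[1]),th)
E
python3 - <<'E'
from h import *
from plant import robot
y=YC[0]
def go(p,o,v,f=None):
    h=robot.servo_line(p,vel=v,attitude=o,f_stop=f);s=robot.sense();print(h,np.round(s['tcp_pos'],0),np.round(s['ft_force'],1),round(s['t'],1));return h
way=[under(.95,y,120,30),under(.93,y,56,25)]+[under(t,y) for t in(.95,1.1,1.25,1.4,1.5,1.58)]
print([robot.solve_ik(*w) is not None for w in way])
go(T(-95,y,195-L),DOWN,200)
go(*way[0],120)
if not go(*way[1],80,8):
    for w in way[2:]:
        if go(*w,45,25): break
p,d=robot.grab_frame("side");cv2.imwrite("pics/s3.png",cv2.resize(p[60:260,160:360,::-1],None,fx=2.8,fy=2.8))
E
```

```text
[True, True, True, True, True, True, True, True]
False [424. 225. 157.] [ 0.2 -0.4 -0.1] 22.2
False [462. 226. 127.] [-0.1  0.2  0.6] 23.2
False [503. 227.  77.] [0.2 0.1 0. ] 24.1
False [512. 227.  84.] [-0.4 -0.5 -0.7] 24.5
False [513. 227.  87.] [-0.5  0.5 -0.5] 24.9
False [515. 226.  90.] [-0.5  0.3 -0.4] 25.2
False [517. 226.  92.] [0.5 1.  0.5] 25.6
False [518. 227.  93.] [-0.5  0.2 -0.9] 25.8
False [520. 227.  95.] [-0.3 -0.1  0.4] 26.1
```

View pics/s3.png

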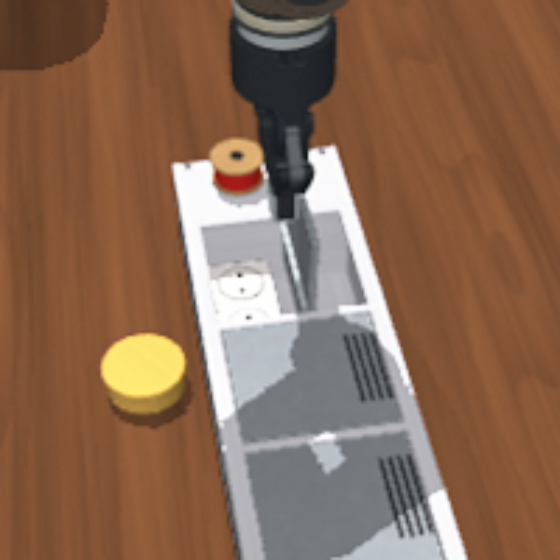

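The cover stands almost upright at about crop (295,260), with the fingers against its near face. I'll push on gently to feel the 1.66 stop, back away and check the tilt.

```bash
python3 - <<'E'
from h import *
from plant import robot
y=YC[0]
p,o=under(1.58,y); p=np.array(p)
h=robot.servo_line(p+[9,0,0],vel=20,attitude=o,f_stop=8);s=robot.sense();print(h,s['tcp_pos']-p,np.round(s['ft_force'],1),s['t'])
q=np.array(s['tcp_pos'])
robot.servo_line(q+[-60,0,5],vel=60);robot.servo_line(q+[-100,0,120],vel=150);robot.wait(.3)
s=robot.sense();print(s['tcp_pos'],np.round(s['ft_force'],1),s['t'])
p,d=robot.grab_frame("side");cv2.imwrite("pics/s4.png",cv2.resize(p[60:260,160:360,::-1],None,fx=2.8,fy=2.8))
m=robot.camera_model("side");R=Ro.from_euler('xyz',m['attitude']).as_matrix()
v,u=np.mgrid[80:240,200:340];g=ray_plane(m,np.c_[u.ravel(),v.ravel()],0)-m['position'];g/=(g@R)[:,2:]
P=m['position']+g*d[v.ravel(),u.ravel()][:,None]
a=P[:,:2]-C;c,sn=np.cos(YAW),np.sin(YAW);tx=a[:,0]*c+a[:,1]*sn;ty=-a[:,0]*sn+a[:,1]*c
for z0 in range(85,160,10):
    k=(ty>128)&(ty<248)&(P[:,2]>z0)&(P[:,2]<z0+10)&(abs(tx-15)<35);print(z0,k.sum(),np.round(np.percentile(tx[k],[10,50,90]),1) if k.any() else '')
E
```

```text
True [ 3.39720695  0.04729611 -0.84811036] [-0.2  0.   0.2] 26.475
[422.95767642 226.70562036 213.46487294] [-0.1 -0.9  0.1] 28.875
85 48 [10.1 10.7 13.9]
95 48 [11.  11.5 12.7]
105 48 [11.8 12.5 14.4]
115 51 [12.6 13.2 15.6]
125 52 [13.6 14.3 15.9]
135 54 [14.7 15.1 17.1]
145 121 [15.6 17.7 20.9]
155 0
```

View pics/s4.png

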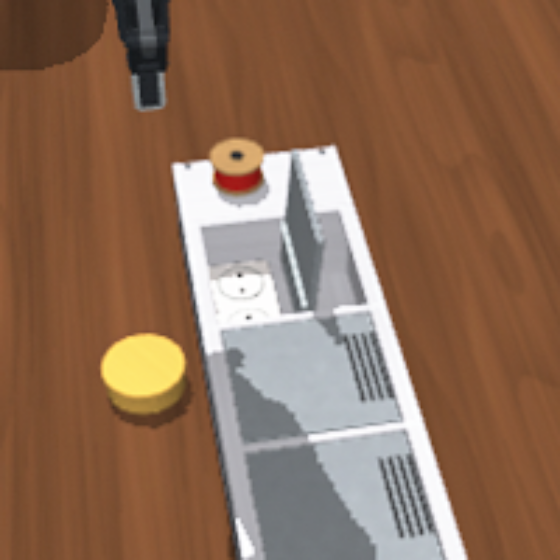

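Cover 1 stands open against its stop: the depth slope gives about 1.66 rad, with its top at crop (297,155). The hand is clear and the reel and tin haven't moved, so I'm handing in.

```bash
python3 -c "
from plant import robot
print(robot.sign_off(), robot.sense()['t'])"
```

```text
the job is handed in; nothing more can be done
the job is handed in; nothing more can be done
```

Job handed in: cover 1 (leftmost) was the loose one and stands open at about 1.66 rad; the real fingertips sit about 38 mm short of the reported TCP (corrected for), and testing cover 4 pressed it to about 58 N, harder than the gentle press asked for but under the 90 N limit.

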